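Third hand for a pacifier hanger

TASK

Be my third hand: take the wooden pacifier hanger (its rib makes a good handle), stand it upright on the plywood base of the screwing jig with its flat back plate flush against the sprung aluminium fence and centred on it, and press it into the fence so that the fence's pointer stands between the two ridges on the base (a push of about 7 N), never ramming the fence to the end of its travel. Finish while still holding the hanger there with that steady push, so that I can drive the screws from behind. Leave the cup, jar, pacifier and pacifier box where they stand.

Things in the scene. Friction and masses are not known exactly. Their poses are not given: they have to be found in the camera images.
- hanger: wooden pacifier hanger, 0.08-0.17 kg, T-shaped from above, upright in the tray. Origin: middle of the back face's lower edge; +x out of the flat back face, z up. Back plate 90 (y) x 10 (x -10 to 0) x 50 high. Rib at y 0: 14 thick (y), 40 high, x -76 to -10, underside level with the plate's; upturned tip at x -76 to -64, top at 54. Free rib to grip across its 14 mm: x -64 to -10
- hanger_back (a point): centre of the hanger's flat back face, 25 mm above its lower edge (the tray's liner, on which things stand, is 6 mm above the dresser top)
- jig: fixed screwing jig: plywood base on the tray's liner, x -95 to 65, y +-75 mm, top (where the hanger is stood) at z 10 mm; two steel posts behind the fence (x 48 to 60, y +-32, top at 50). Origin: underside of the base, straight below the middle of the fence's front face at rest; +x is the way to push, z up. Two dark ridges on the base by the fence's +y end mark the wanted band
- fence: sprung fence: upright aluminium plate 90 wide (y), 8 thick, from 1 mm above the base's top to 57 mm above its underside. Origin at the jig's origin when at rest, same axes, front face at its x = 0; travels with the plate. A thin aluminium pointer sticks out of its +y end over the ridges
- fence_face (a point): centre line of the fence's front face, which the hanger's back plate bears on; travels with the fence; 34 mm above the underside of the jig's base, axes as the jig's
- fence_slide (a joint): how far the fence has been pushed back along the jig's +x, in m: 0 at rest, end of travel 0.025; spring about 0.7 N per mm. The pointer is over the middles of the ridges at 0.0055 and 0.0155 and midway between them at 0.0105 (about 7 N)
- cup: white ceramic measuring cup standing mouth down, largest diameter 68 mm, 62 mm high; origin at the centre of its lower side; bystander
- pacifier_box: round hard plastic pacifier box with ribbed twist cap, 70 mm across, 48 mm high; origin at the centre of its underside; bystander
- jar: glass jar with steel cap, 64 mm across, 85 mm high; origin at the centre of its underside; bystander
- pacifier: pacifier standing on its button, teat up, 42 mm across, 42 mm high; origin at the centre of its underside; bystander
There are look-alikes about, which are no part of the job. What is shaped like the hanger but green, purple or red is not meant.

How it is judged (in metres and radians):
At the end, for the whole second after the job is handed in: Hanger upright on the base (lower edge -4 to +6 mm, tilt < 0.08 rad), back on the fence within 4 mm, centred within 8 mm, square within 0.08 rad; fence pushed 5 to 16 mm, bearing 3 to 12.5 N, both under 10 mm/s; fingers still on the hanger (over 2 N) (value of joint fence_slide between 0.005 and 0.016 m and contact force between hanger and fence between 3 and 12.5 N and x of hanger_back in the frame of fence_face between -0.004 and 0.004 m and y of hanger_back in the frame of fence_face between -0.008 and 0.008 m and angle between the x axis of hanger and the x axis of jig, either way round below 0.08 rad and angle between hanger's own z axis and vertical below 0.08 rad and z of hanger in the frame of jig between 0.006 and 0.016 m and contact force between the fingers and hanger above 2 N and linear speed of hanger below 0.01 m/s and velocity of joint fence_slide between -0.01 and 0.01 m/s); the arm keeps its last pose, push and grip.
It fails at once if the fence is rammed to the end of its travel (pushed back over 22 mm) (value of joint fence_slide above 0.022 m).
It fails at once if the measuring cup is shifted over 20 mm or tipped over 0.3 rad (distance of cup from where it was at the start of the episode above 0.02 m or angle between cup's own z axis and vertical above 0.3 rad).
It fails at once if the pacifier box is shifted over 20 mm or tipped over 0.3 rad (distance of pacifier_box from where it was at the start of the episode above 0.02 m or angle between pacifier_box's own z axis and vertical above 0.3 rad).
It fails at once if the jar is shifted over 20 mm or tipped over 0.3 rad (distance of jar from where it was at the start of the episode above 0.02 m or angle between jar's own z axis and vertical above 0.3 rad).
It fails at once if the pacifier is shifted over 20 mm or tipped over 0.3 rad (distance of pacifier from where it was at the start of the episode above 0.02 m or angle between pacifier's own z axis and vertical above 0.3 rad).
It also fails if it takes over 38 s, if anything falls off the work surface, if the arm or the gripper's body presses on something with over 40 N, if the wrist force passes 120 N, or if a joint passes its speed limit or range.

ROBOT

A 6-joint arm with a two-finger parallel gripper is mounted at the origin on the work surface. World frame = base frame: x ahead of the robot, y to its left, z up, the work surface at z = 0. Lengths are in m, angles in degrees, forces in N, time in s.
With the tool pointing down it reaches from about 0.375 to 0.9 m from the base axis. Payload 3.1 kg.
Tool frame: the origin (TCP) lies on the centre line of the jaws, within the pads' length; the fingertips stand finger_overhang ahead of it and the grasp point (between the pads) lies 5 mm behind it (finger_overhang is the distance from the TCP to the fingertips, in m); z points along the fingers, y is the line along which they close (so a half turn about z gives the same grasp; the last joint's range is limited). The gripper opens to 87 mm and grips with 3 to 60 N. Pads are 19 mm wide; open, the fingers measure 117 mm over their backs; the gripper's body (75 mm by 190 mm) begins 51 mm behind the grasp point.
Start: joints at [-85.8, 30.224, 82.088, -0, 67.689, -10.227], TCP at [0.156, -0.605, 0.237] pointing down, gripper open.
Joint ranges: [-176.69, 176.69], [-43.24, 126.21], [12.49, 139.97], [-82, 262], [0, 151.66], [-163.58, 163.58]. Speed limits (degrees/s): [159.86, 159.86, 180, 180, 180, 180].

INTERFACE

Orientations are given as a 3x3 rotation matrix whose columns are the frame's x, y, z axes.
In Python, from rig import read_state, capture, calibration, hand_in, finger_overhang gives the robot as it stands.
- The arm moves only by the tool send_rows, never from a script. Its argument "plan" is a list of rows, each a list of 5 numbers: the closure in counts, from 0 (fully open) to 255 (shut), then the shift along the tool's x, y, z in m, then the turn about the tool's z in rad. A call has 1 to 20 rows; each row shifts and turns the commanded pose from where the row before left it, along the tool's axes as they then stand; what a row does not reach is not made up. A row lasts 1/12 s, in which the tool goes at most 41.7 mm and 7.16 degrees, less where a joint would pass 70% of its speed; a pose out of reach is approached as far as the arm can. A call is refused whole if a number of a shift passes 0.0417 or a number of a turn 0.125, either way. A call with a gripper value outside its range is refused whole. The fingers move at their own pace and stop on an object; the grip force is fixed at half the most. Time passes only in rows, so rows that do not move let the fingers close. It gives the time, the measured TCP pose, the force, the opening and the grip force at its end, in the units of the state.
- read_state(): the state, without advancing time (a new reading comes with each control period).
- capture(name): name is "scene" or "top" or "wrist"; returns (picture, depth): 480x640x3 uint8, blue, green, red; 480x640 float32, m along the optical axis (not along the pixel's ray), 0 where there is no reading.
- calibration(name): a dict with "fx", "fy", "cx", "cy" (pixels), "dist_coeffs" ([k1, k2, p1, p2, k3] as OpenCV has them; the pictures are not rectified), "xyz" and "rotation" of the camera in the world. Camera axes: x right, y down, z forward; pixel columns grow to the right and rows downward; lengths in m; the calibration is good to about 2 mm. A picture is of the moment at which its call begins: read the wrist's pose just before it. calibration takes no time and is no camera call; for the wrist camera it gives the pose at the moment of the call.
- hand_in(): hands the job in; it is judged then, once.
The state is a dict: "time_s": time; "joint_positions": joint angles; "qvel": joint speeds; "tau": joint torques, N m; "position": TCP position; "tcp_rot": TCP orientation; "force": force on the tool from outside, world axes, zero at the start; "moment": the same for the moment, N m; "opening": opening from 0.0 (shut) to 1.0 (fully open); "grasp_force": force on a finger pad.
Only numpy, scipy, OpenCV 4.12 (cv2) and the standard library are available. Lean on these libraries where they do the work, as an engineer would, in place of code of your own. Each camera call takes 0.05 s, during which the arm holds its last target. There are 200 camera calls.

## Working session

There is one attempt and no reset: what is moved stays moved. The work goes in short steps, Python scripts to look and compute and a tool call to move; the robot and the scene stay as the last step left them, time stands still between calls to the robot, and variables do not carry over. Pictures are saved under pics/ and viewed, at most 10 in all, crops included, and the job is handed in when it is done.

Besides the shell and the picture viewer there is one more tool, called after ">>>" by a JSON object that holds its "method" and its "body", one argument or row to a line. send_rows: Moves the arm, as the interface text tells. Its arguments: {"type":"object","properties":{"plan":{"type":"array","items":{"type":"array","items":{"type":"number"}}}},"required":["plan"]}

```bash
mkdir -p pics; python3 - <<'E'
from rig import *
import cv2,numpy as np
s=read_state();print(s, finger_overhang if not callable(finger_overhang) else finger_overhang())
for n in("scene","top"):
    p,d=capture(n);cv2.imwrite(f"pics/{n}0.png",p);np.save(f"pics/{n}0.npy",d);c=calibration(n);print(n,c)
E
```

```text
{'time_s': 0.0, 'joint_positions': array([-8.58008721e+01,  3.02797874e+01,  8.21571320e+01, -2.40878559e-03,
        6.76887844e+01, -1.02270354e+01]), 'qvel': array([-0.02796348,  0.05759262, -0.05299186, -0.01295001,  0.04486402,
       -0.04367215]), 'tau': array([-1.18643416e-03, -4.40049076e+01, -1.76591814e+01,  6.33326964e-02,
        5.83714270e-02, -1.73566814e-04]), 'position': array([ 0.15567485, -0.60456793,  0.23555866]), 'tcp_rot': array([[ 9.68465548e-01,  2.49147433e-01, -1.99436552e-04],
       [ 2.49147265e-01, -9.68463146e-01,  2.18520555e-03],
       [ 3.51291403e-04, -2.16598536e-03, -9.99997593e-01]]), 'force': array([ 0.6319663, -0.4988523,  0.1296471]), 'moment': array([ 0.00014717, -0.05082624,  0.02229032]), 'grasp_force': 0.0, 'opening': 0.9975306378626393} 0.014
scene {'fx': 478.9605481752224, 'fy': 478.9605481752224, 'cx': 320.47090842477064, 'cy': 239.4641524892624, 'dist_coeffs': array([0.02372392, 0.        , 0.        , 0.        , 0.        ]), 'xyz': array([ 1.00517653, -0.5784169 ,  0.69579077]), 'rotation': array([[ 0.82395327,  0.3109441 , -0.47372437],
       [ 0.56665484, -0.4548099 ,  0.68705913],
       [-0.00181755, -0.83454282, -0.55094008]])}
top {'fx': 485.14261019632914, 'fy': 485.14261019632914, 'cx': 323.57525908901283, 'cy': 237.57088607461003, 'dist_coeffs': array([-0.11318941,  0.        ,  0.        ,  0.        ,  0.        ]), 'xyz': array([0.21278532, 0.20759234, 1.30685599]), 'rotation': array([[-0.00132312, -0.98109353,  0.19352969],
       [-0.99984542, -0.00209514, -0.01745698],
       [ 0.0175324 , -0.19352287, -0.9809391 ]])}
```

View pics/top0.png

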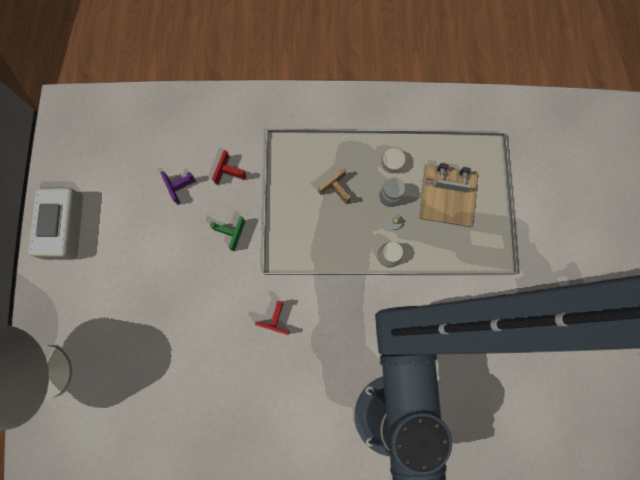

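View pics/scene0.png

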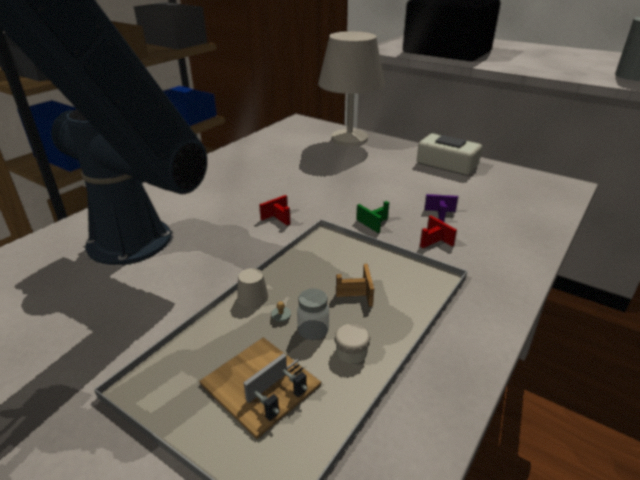

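Possible confusions in the top view: purple (177,185), red (228,168), green (230,232), red (275,320) and wooden (337,185). I choose the wooden one, in the tray. The jig is at (450,195), with its fence on the upper (far) side. Next is a close crop of both.

```bash
python3 - <<'E'
import cv2,numpy as np
p=cv2.imread("pics/top0.png")
a=cv2.resize(p[155:215,305:365],(500,500),interpolation=cv2.INTER_CUBIC)
b=cv2.resize(p[155:235,410:490],(500,500),interpolation=cv2.INTER_CUBIC)
cv2.imwrite("pics/c1.png",cv2.resize(np.hstack([a,b]),(800,400)))
E
```

```text
(no output)
```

View pics/c1.png

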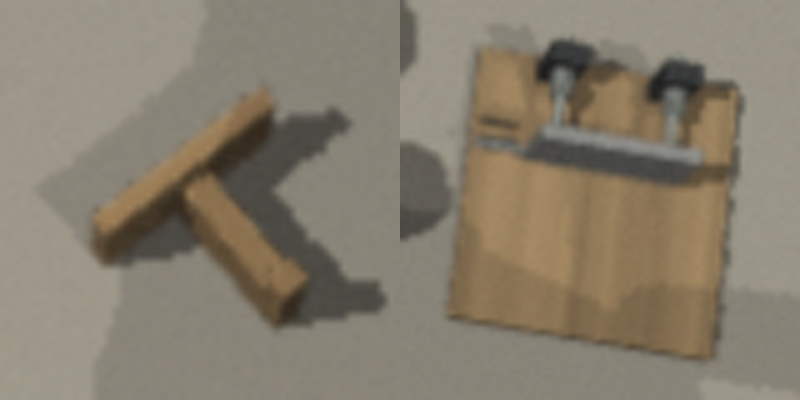

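The left crop shows the plain wooden hanger, with its plate's top from (95,213) to (263,88) and its rib tip near (285,275). The right crop shows the jig: the base corners are (477,48), (738,88), (712,358) and (450,318), and the light top of the fence runs from (545,137) to (700,158).

```bash
cat > h.py <<'E'
import numpy as np,cv2
from rig import *
def pw(c,uv,z):
    K=np.array([[c['fx'],0,c['cx']],[0,c['fy'],c['cy']],[0,0,1]])
    n=cv2.undistortPoints(np.array(uv,float).reshape(-1,1,2),K,np.array(c['dist_coeffs'])).reshape(-1,2)
    r=np.c_[n,np.ones(len(n))]@np.array(c['rotation']).T
    return c['xyz']+r*((np.array(z)-c['xyz'][2])/r[:,2])[:,None]
def proj(c,P):
    K=np.array([[c['fx'],0,c['cx']],[0,c['fy'],c['cy']],[0,0,1]]);R=np.array(c['rotation']).T
    return cv2.projectPoints(np.array(P,float),cv2.Rodrigues(R)[0],-R@c['xyz'],K,np.array(c['dist_coeffs']))[0].reshape(-1,2)
E
python3 - <<'E'
from h import *
c=calibration("top")
L=lambda u:[[305+a/6.6667-.4,155+b/6.6667-.4] for a,b in u]
R=lambda u:[[410+a/5-.4,155+b/5-.4] for a,b in u]
h=pw(c,L([(95,213),(263,88),(105,235),(272,103),(195,180),(300,268)]),.056);print(h.round(4))
b=pw(c,R([(477,48),(738,88),(712,358),(450,318)]),.016);print(b.round(4))
f=pw(c,R([(545,128),(703,152),(540,146),(700,164)]),.063);print(f.round(4))
ang=lambda v:np.degrees(np.arctan2(v[1],v[0]))
print(ang(h[0]-h[1])-90,ang(h[2]-h[3])-90,ang(b[0]-b[1])-90,ang(b[3]-b[2])-90,ang(b[0]-b[3]),ang(b[1]-b[2]),ang(f[0]-f[1])-90)
print(np.linalg.norm(h[0]-h[1]),np.linalg.norm(b[0]-b[1]),np.linalg.norm(b[0]-b[3]),np.linalg.norm(f[0]-f[1]))
t=np.radians(np.mean([ang(b[0]-b[1])-90,ang(b[3]-b[2])-90,ang(b[0]-b[3]),ang(b[1]-b[2])]))
x=np.array([np.cos(t),np.sin(t)]);print("jig",b[:,:2].mean(0)+.015*x,np.degrees(t), "fence back mid",f[:2,:2].mean(0)-.008*x, f[2:,:2].mean(0))
for n,u in dict(cup=(394,159),jar=(394,188),paci=(397,221),box=(392,253)).items(): print(n,pw(c,[u],.06).round(3))
E
```

```text
[[0.5993 0.1978 0.056 ]
 [0.6527 0.1295 0.056 ]
 [0.5901 0.1938 0.056 ]
 [0.6463 0.1259 0.056 ]
 [0.6134 0.1574 0.056 ]
 [0.5766 0.1154 0.056 ]]
[[ 0.6834 -0.3369  0.016 ]
 [ 0.6623 -0.4937  0.016 ]
 [ 0.5016 -0.4607  0.016 ]
 [ 0.5237 -0.3077  0.016 ]]
[[ 0.6204 -0.3521  0.063 ]
 [ 0.6081 -0.4431  0.063 ]
 [ 0.61   -0.3483  0.063 ]
 [ 0.6011 -0.4406  0.063 ]]
38.01944867272729 39.63493673447101 -7.669041868631709 -8.240012248204351 -10.343959449044783 -11.618524935639268 -7.721467627987664
0.08676726657472153 0.1582503799350737 0.16230170943769728 0.0918649067823437
jig [ 0.60752874 -0.40220403] -9.467884625380027 fence back mid [ 0.60636688 -0.39631009] [ 0.60555787 -0.394443  ]
cup [[ 0.678 -0.007  0.06 ]]
jar [[ 0.595 -0.004  0.06 ]]
paci [[ 0.504 -0.009  0.06 ]]
box [[0.418 0.006 0.06 ]]
```

```bash
cat >> h.py <<'E'
def goal(pos,yaw=None,dz=0):
    "total tool-frame shift (before turning) and turn about tool z to reach pos/yaw(deg)"
    s=read_state();R=np.array(s['tcp_rot']);y=np.degrees(np.arctan2(R[1,0],R[0,0]))
    print("shift",(R.T@(np.array(pos)-s['position'])).round(4),"turn",None if yaw is None else -np.radians(yaw-y).round(4),"yaw",y.round(2),"t",s['time_s'])
E
python3 - <<'E'
from h import *
s=read_state();c=calibration("wrist");R=s['tcp_rot']
print(c['fx'],c['cx'],c['cy'],"cam in tool",R.T@(c['xyz']-s['position']),"\n",R.T@c['rotation'])
goal([.5,-.40,.28],-8.5)
goal([.53,.11,.27],38.8)
E
```

```text
338.93212081672425 325.51417128467756 240.7339764067428 cam in tool [ 0.07127769 -0.00028063 -0.14859946] 
 [[ 7.13042609e-04 -9.65917082e-01 -2.58850693e-01]
 [ 9.99999502e-01  5.08009120e-04  8.58979992e-04]
 [-6.98204935e-04 -2.58851177e-01  9.65916964e-01]]
shift [ 0.3845 -0.1125 -0.044 ] turn 0.4001 yaw 14.43 t 0.1
shift [ 0.5406 -0.5989 -0.033 ] turn -0.4254 yaw 14.43 t 0.1
```

```bash
python3 - <<'E'
from h import *
goal([.61,-.40,.18],-9)
E
```

```text
shift [ 0.491  -0.0849  0.056 ] turn 0.4089 yaw 14.43 t 0.1
```

>>> {"method": "send_rows", "body": {
  "plan": [
    [0,0.037,-0.0065,0.004,0],
    [0,0.038,-0.0065,0.004,0],
    [0,0.038,-0.0065,0.004,0],
    [0,0.038,-0.0065,0.004,0],
    [0,0.038,-0.0065,0.004,0],
    [0,0.038,-0.0065,0.004,0],
    [0,0.038,-0.0065,0.004,0],
    [0,0.038,-0.0065,0.004,0],
    [0,0.038,-0.0065,0.004,0],
    [0,0.038,-0.0065,0.005,0],
    [0,0.038,-0.0065,0.005,0],
    [0,0.038,-0.0065,0.005,0],
    [0,0.036,-0.0065,0.005,0],
    [0,0,0,0,0.103],
    [0,0,0,0,0.103],
    [0,0,0,0,0.103],
    [0,0,0,0,0.1],
    [0,0,0,0,0],
    [0,0,0,0,0],
    [0,0,0,0,0]
  ]
}}

```text
time_s: 1.77
position: [0.61, -0.401, 0.1802]
tcp_rot: [[0.988, -0.155, -0.0], [-0.155, -0.988, 0.0], [-0.001, -0.0, -1.0]]
force: [0.9, -0.1, -0.4]
opening: 1.0
grasp_force: 0.0
```

```bash
python3 - <<'E'
from h import *
import pickle
s=read_state();print(s['position'],s['time_s'],s['force'])
c=calibration("wrist");p,d=capture("wrist")
cv2.imwrite("pics/w1.png",p);pickle.dump((c,d),open("pics/w1.pkl","wb"))
goal([.56,.10,.18],38.8);
E
```

```text
[ 0.60998457 -0.40100787  0.18021996] 1.7667 [ 0.92789354 -0.12179845 -0.41122527]
shift [-0.1271 -0.4873  0.0005] turn -0.8329 yaw -8.92 t 1.8167
```

View pics/w1.png

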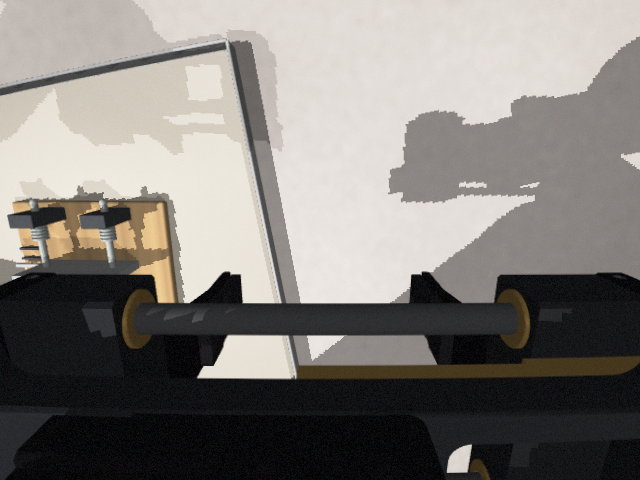

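The view shows the jig at column ~90, left of where I expected it, because I forgot the 400 px offset of the right half of the crop. The gripper also hides the lower half of the picture. I'll recompute.

```bash
python3 - <<'E'
from h import *
c=calibration("top")
R=lambda u:[[410+(a-400)/5-.4,155+b/5-.4] for a,b in u]
b=pw(c,R([(477,48),(738,88),(712,358),(450,318)]),.016);print(b.round(4))
f=pw(c,R([(545,128),(703,152),(540,146),(700,164)]),.063);print(f.round(4))
ang=lambda v:np.degrees(np.arctan2(v[1],v[0]))
A=[ang(b[0]-b[1])-90,ang(b[3]-b[2])-90,ang(b[0]-b[3]),ang(b[1]-b[2])];print(A,ang(f[0]-f[1])-90)
t=np.radians(np.mean(A))
print([np.linalg.norm(b[i]-b[j]) for i,j in((0,1),(0,3))],np.linalg.norm(f[0]-f[1]))
x=np.array([np.cos(t),np.sin(t)]);print("jig",b[:,:2].mean(0)+.015*x,np.degrees(t), "fence",f[:2,:2].mean(0)-.008*x, f[2:,:2].mean(0))
goal([.51,-.13,.2],-8)
E
```

```text
[[ 0.6796 -0.1026  0.016 ]
 [ 0.6578 -0.2525  0.016 ]
 [ 0.5004 -0.2267  0.016 ]
 [ 0.5225 -0.0802  0.016 ]]
[[ 0.6173 -0.1266  0.063 ]
 [ 0.6047 -0.2135  0.063 ]
 [ 0.6071 -0.1233  0.063 ]
 [ 0.5979 -0.2113  0.063 ]]
[np.float64(-8.276928448668826), np.float64(-8.542559717847809), np.float64(-8.122019004678227), np.float64(-9.30598259982084)] -8.25334788550012
[np.float64(0.15143783728082627), np.float64(0.15878454344883577)] 0.08782952420051675
jig [ 0.60493172 -0.16775405] -8.561872442753927 fence [ 0.60312747 -0.16882535] [ 0.60250732 -0.167294  ]
shift [-0.1408 -0.2523 -0.0196] turn -0.0161 yaw -8.92 t 1.8167
```

>>> {"method": "send_rows", "body": {
  "plan": [
    [0,-0.017,-0.032,-0.003,0],
    [0,-0.017,-0.033,-0.003,0],
    [0,-0.017,-0.033,-0.003,0],
    [0,-0.017,-0.033,-0.003,0],
    [0,-0.017,-0.033,-0.003,0],
    [0,-0.017,-0.033,-0.003,0],
    [0,-0.016,-0.032,-0.002,0],
    [0,0,0,0,0],
    [0,0,0,0,0],
    [0,0,0,0,0]
  ]
}}

```text
time_s: 2.65
position: [0.5303, -0.1571, 0.2011]
tcp_rot: [[0.988, -0.155, 0.002], [-0.155, -0.988, -0.001], [0.002, 0.001, -1.0]]
force: [0.1, -0.1, -0.2]
opening: 1.0
grasp_force: 0.0
```

```bash
python3 - <<'E'
from h import *
import pickle
s=read_state();print(s['position'],s['time_s'],s['force'])
c=calibration("wrist");p,d=capture("wrist")
cv2.imwrite("pics/w2.png",p);pickle.dump((c,d),open("pics/w2.pkl","wb"))
t=np.radians(-8.5);x=np.array([np.cos(t),np.sin(t),0]);y=np.array([-x[1],x[0],0]);o=np.array([.604,-.168,.006])
z=np.array([0,0,1])
P=[o+65*x/1e3+75*y/1e3+z*.01,o+65*x/1e3-75*y/1e3+z*.01,o+45*y/1e3+z*.057,o-45*y/1e3+z*.057]
uv=proj(c,P);print(uv.round(1))
print(np.linalg.norm(P[0]-P[1]))
r0=int(max(0,min(uv[:,1])-30));c0=int(max(0,min(uv[:,0])-40));
print(r0,c0);cv2.imwrite("pics/w2c.png",cv2.resize(p[r0:r0+195,c0:c0+260],None,fx=3,fy=3,interpolation=cv2.INTER_CUBIC))
goal([.55,.11,.2],38.8)
E
```

```text
[ 0.53034229 -0.15706995  0.20110789] 2.65 [ 0.12376246 -0.13625723 -0.20980167]
[[242.1  74.3]
 [406.8  73.1]
 [270.  146.9]
 [379.9 146.1]]
0.14999999999999994
43 202
shift [-0.0226 -0.2674  0.0006] turn -0.8344 yaw -9.01 t 2.7
```

View pics/w2c.png

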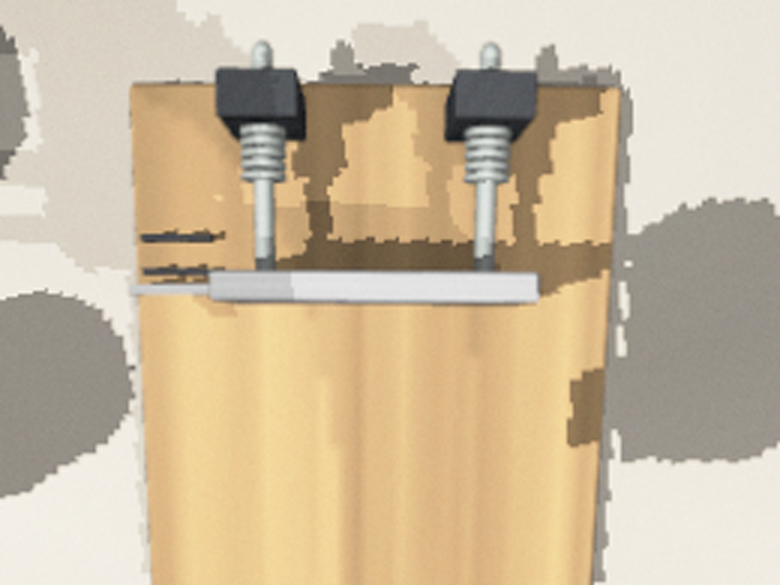

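The crop shows the fence's front top edge from (210,298) to (538,300), and the base's far corners at (132,86) and (618,88). I'll solve for the jig pose from these.

```bash
python3 - <<'E'
from h import *
import pickle
c,_=pickle.load(open("pics/w2.pkl","rb"))
q=lambda u:[[202+a/3-.33,43+b/3-.33] for a,b in u]
f=pw(c,q([(210,298),(538,300)]),.063);b=pw(c,q([(132,86),(618,88)]),.016)
ang=lambda v:np.degrees(np.arctan2(v[1],v[0]))
a=[ang(f[0]-f[1])-90,ang(b[0]-b[1])-90];t=np.radians(np.mean(a));x=np.array([np.cos(t),np.sin(t)])
print(a,np.linalg.norm(f[0]-f[1]),np.linalg.norm(b[0]-b[1]),f.mean(0),b.mean(0)[:2]-.065*x)
goal([.535,.075,.2],38.8)
E
```

```text
[np.float64(-9.235686423126921), np.float64(-9.098019349225822)] 0.08922570679191268 0.14729904434585667 [ 0.60704245 -0.1696447   0.063     ] [ 0.60551842 -0.16957647]
shift [-0.032  -0.2305  0.0006] turn -0.8344 yaw -9.01 t 2.7
```

>>> {"method": "send_rows", "body": {
  "plan": [
    [0,-0.004,-0.035,0,0],
    [0,-0.004,-0.036,0,0],
    [0,-0.004,-0.036,0,0],
    [0,-0.004,-0.036,0,0],
    [0,-0.004,-0.036,0,0],
    [0,-0.004,-0.036,0,0],
    [0,-0.003,-0.035,0,0],
    [0,0,0,0,-0.12],
    [0,0,0,0,-0.12],
    [0,0,0,0,-0.12],
    [0,0,0,0,-0.12],
    [0,0,0,0,-0.12],
    [0,0,0,0,-0.12],
    [0,0,0,0,-0.114],
    [0,0,0,0,0],
    [0,0,0,0,0],
    [0,0,0,0,0]
  ]
}}

```text
time_s: 4.12
position: [0.5427, 0.094, 0.2004]
tcp_rot: [[0.782, 0.624, 0.0], [0.624, -0.782, -0.0], [0.0, 0.0, -1.0]]
force: [0.1, -0.1, 0.3]
opening: 1.0
grasp_force: 0.0
```

```bash
python3 - <<'E'
from h import *
import pickle
s=read_state();print(s['position'],s['time_s'],s['force'])
c=calibration("wrist");p,d=capture("wrist")
cv2.imwrite("pics/w3.png",p);pickle.dump((c,d),open("pics/w3.pkl","wb"))
uv=proj(c,[[.626,.164,.056],[.567,.116,.06]]);print(uv.round(1))
m=uv.mean(0);r0=int(max(0,m[1]-97));c0=int(m[0]-130)
print(r0,c0);cv2.imwrite("pics/w3c.png",cv2.resize(p[r0:r0+195,c0:c0+260],None,fx=3,fy=3,interpolation=cv2.INTER_CUBIC))
E
```

```text
[0.54270616 0.09395688 0.20039303] 4.1167 [ 0.09834397 -0.05326723  0.2640936 ]
[[321.8 102.6]
 [322.8 196.7]]
52 192
```

View pics/w3c.png

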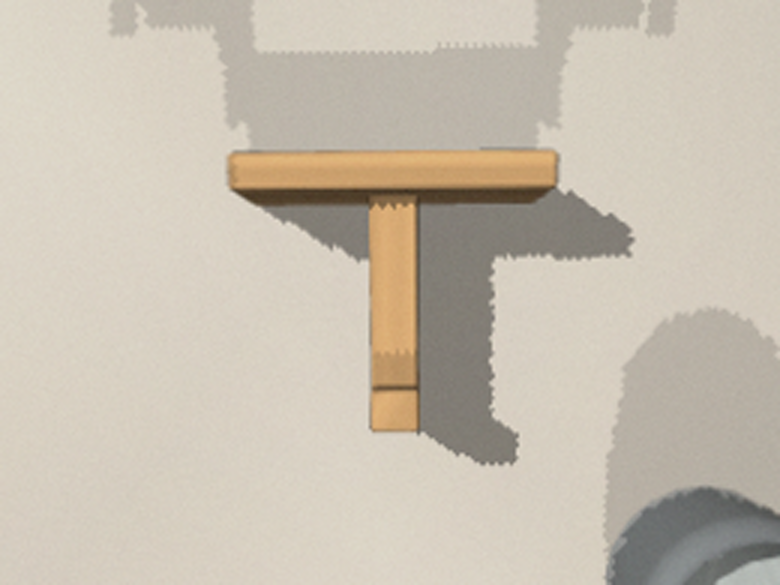

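The crop shows the wooden hanger nearly square to the tool. Its back top edge runs from (229,152) to (557,151). The rib tip's top end is at y=431, x 371–418.

```bash
python3 - <<'E'
from h import *
import pickle
c,_=pickle.load(open("pics/w3.pkl","rb"))
q=lambda u:[[192+a/3-.33,52+b/3-.33] for a,b in u]
b=pw(c,q([(229,152),(557,151)]),.056);t=pw(c,q([(371,431),(418,431)]),.06)
ang=lambda v:np.degrees(np.arctan2(v[1],v[0]))
bm,tm=b.mean(0),t.mean(0);print(b,t,ang(b[0]-b[1])-90,ang(bm-tm),np.linalg.norm(b[0]-b[1]),np.linalg.norm((bm-tm)[:2]))
y=np.radians(ang(b[0]-b[1])-90);x=np.array([np.cos(y),np.sin(y)])
o=(bm[:2]+tm[:2]+.076*x)/2;g=o-.033*x;print("hanger",o,"grip",g)
goal([*g,.026],np.degrees(y))
E
```

```text
[[0.59898399 0.1982978  0.056     ]
 [0.65457968 0.12909179 0.056     ]] [[0.56395093 0.12166332 0.06      ]
 [0.57228664 0.11122308 0.06      ]] 38.77617241054361 38.850557597197366 0.08877134661031529 0.07532640422586938
hanger [0.62707505 0.16386762] grip [0.6013483  0.14320039]
shift [ 0.0766 -0.0016  0.1745] turn -0.0028 yaw 38.62 t 4.1667
```

>>> {"method": "send_rows", "body": {
  "plan": [
    [0,0.0383,-0.0008,0,0],
    [0,0.0383,-0.0008,0,0],
    [0,0,0,0.03,0],
    [0,0,0,0.035,0],
    [0,0,0,0.035,0],
    [0,0,0,0.035,0],
    [0,0,0,0.025,0],
    [0,0,0,0.0145,0],
    [0,0,0,0,0],
    [0,0,0,0,0]
  ]
}}

```text
time_s: 5.0
position: [0.6006, 0.1438, 0.0254]
tcp_rot: [[0.78, 0.625, -0.001], [0.625, -0.78, -0.0], [-0.001, -0.001, -1.0]]
force: [0.3, 0.3, -0.1]
opening: 1.0
grasp_force: 0.0
```

```bash
python3 - <<'E'
from h import *
s=read_state();print(s['force']);goal([.60135,.1432,.026],38.8)
E
```

```text
[ 0.27902305  0.32180229 -0.13802279]
shift [ 0.0002  0.0009 -0.0006] turn -0.0015 yaw 38.72 t 5.0
```

Close (with the small correction), then lift.

>>> {"method": "send_rows", "body": {
  "plan": [
    [255,0,0.0009,0,0],
    [255,0,0,0,0],
    [255,0,0,0,0],
    [255,0,0,0,0],
    [255,0,0,0,0],
    [255,0,0,0,0],
    [255,0,0,0,0],
    [255,0,0,0,0],
    [255,0,0,0,0],
    [255,0,0,0,0],
    [255,0,0,0,0],
    [255,0,0,0,0]
  ]
}}

```text
time_s: 6.0
position: [0.6012, 0.1432, 0.026]
tcp_rot: [[0.78, 0.626, -0.0], [0.626, -0.78, 0.0], [-0.0, -0.0, -1.0]]
force: [0.0, -0.3, 0.8]
opening: 0.171
grasp_force: 0.0
```

>>> {"method": "send_rows", "body": {
  "plan": [
    [255,0,0,0,0],
    [255,0,0,0,0],
    [255,0,0,0,0],
    [255,0,0,0,0]
  ]
}}

```text
time_s: 6.33
position: [0.6012, 0.1432, 0.026]
tcp_rot: [[0.78, 0.626, -0.0], [0.626, -0.78, 0.0], [-0.0, -0.0, -1.0]]
force: [0.7, 0.3, -0.0]
opening: 0.156
grasp_force: 30.0
```

>>> {"method": "send_rows", "body": {
  "plan": [
    [255,0,0,-0.01,0],
    [255,0,0,-0.025,0],
    [255,0,0,-0.035,0],
    [255,0,0,-0.035,0],
    [255,0,0,-0.025,0],
    [255,0,0,-0.01,0],
    [255,-0.0228,0.0206,0,0],
    [255,-0.0229,0.0206,0,0],
    [255,-0.0229,0.0206,0,0],
    [255,-0.0229,0.0206,0,0],
    [255,-0.0229,0.0206,0,0],
    [255,-0.0229,0.0206,0,0],
    [255,-0.0229,0.0206,0,0],
    [255,-0.0229,0.0206,0,0],
    [255,-0.0229,0.0206,0,0],
    [255,-0.0228,0.021,0,0]
  ]
}}

```text
time_s: 7.67
position: [0.5508, -0.162, 0.1653]
tcp_rot: [[0.78, 0.626, -0.002], [0.626, -0.78, 0.001], [-0.001, -0.002, -1.0]]
force: [-0.5, 0.5, -2.2]
opening: 0.16
grasp_force: 30.0
```

>>> {"method": "send_rows", "body": {
  "plan": [
    [255,0,0,0,0.06],
    [255,0,0,0,0.1],
    [255,0,0,0,0.1],
    [255,0,0,0,0.12],
    [255,0,0,0,0.12],
    [255,0,0,0,0.12],
    [255,0,0,0,0.1],
    [255,0,0,0,0.07],
    [255,0,0,0,0.045],
    [255,0,0,0,0],
    [255,0,0,0,0],
    [255,0,0,0,0]
  ]
}}

```text
time_s: 8.67
position: [0.5518, -0.1608, 0.1656]
tcp_rot: [[0.988, -0.157, -0.001], [-0.157, -0.988, 0.0], [-0.001, -0.0, -1.0]]
force: [-0.0, -0.7, -1.2]
opening: 0.157
grasp_force: 30.0
```

```bash
python3 - <<'E'
from h import *
import pickle
s=read_state();print(s['position'],s['force'],s['grasp_force'],s['opening'])
c=calibration("wrist");p,d=capture("wrist")
cv2.imwrite("pics/w4.png",p);pickle.dump((c,d),open("pics/w4.pkl","wb"))
goal([.552,-.1609,.06],-9.1)
E
```

```text
[ 0.55177158 -0.16080643  0.16563885] [-0.04039597 -0.66126088 -1.15978191] 29.994668047875166 0.15744391339599997
shift [2.000e-04 1.000e-04 1.057e-01] turn 0.0014 yaw -9.02 t 8.7167
```

View pics/w4.png

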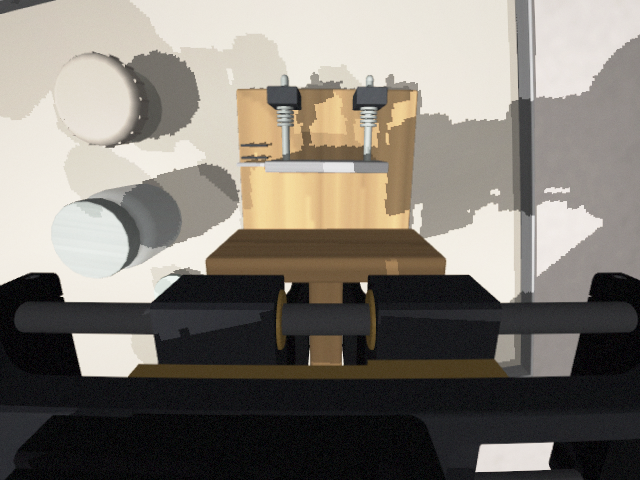

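The picture shows the hanger level in the jaws, centred at column ~326, and the fence centred at column 326 as well. The back face's top edge is at about row 257. I'll check the hanger's offset in the grip with an estimate from depth.

```bash
python3 - <<'E'
from h import *
import pickle
c,d=pickle.load(open("pics/w4.pkl","rb"));s=read_state();R=s['tcp_rot'];p=s['position']
print("depth col326:",{r:d[r,326].round(4) for r in range(222,284,4)})
zt=p[2]+.030
for nm,uv,z in(("top edge",[(207,258),(445,258)],zt),("low edge",[(237,230),(413,230)],p[2]-.02)):
    w=pw(c,uv,z);print(nm,((w-p)@R).round(4))
f=pw(c,[(265,171),(387,171),(265,165),(387,165)],.063);print("fence",f.round(4))
print(pw(c,[(90,237)],.091),pw(c,[(97,98)],.054))
E
```

```text
depth col326: {222: np.float32(0.3042), 226: np.float32(0.3061), 230: np.float32(0.1664), 234: np.float32(0.1582), 238: np.float32(0.1506), 242: np.float32(0.1456), 246: np.float32(0.1396), 250: np.float32(0.1325), 254: np.float32(0.1282), 258: np.float32(0.1238), 262: np.float32(0.1248), 266: np.float32(0.1249), 270: np.float32(0.1252), 274: np.float32(0.1259), 278: np.float32(0.1263), 282: np.float32(0.1365)}
top edge [[ 0.0327 -0.0441 -0.03  ]
 [ 0.0328  0.0436 -0.03  ]]
low edge [[ 0.0315 -0.0457  0.02  ]
 [ 0.0316  0.0444  0.02  ]]
fence [[ 0.6144 -0.1257  0.063 ]
 [ 0.6005 -0.2135  0.063 ]
 [ 0.6186 -0.1265  0.063 ]
 [ 0.6048 -0.214   0.063 ]]
[[ 0.59101689 -0.00150119  0.091     ]] [[ 0.68572902 -0.01266944  0.054     ]]
```

>>> {"method": "send_rows", "body": {
  "plan": [
    [255,0,0,0.015,0],
    [255,0,0,0.025,0],
    [255,0,0,0.025,0],
    [255,0,0,0.025,0],
    [255,0,0,0.018,0],
    [255,0,0,0.01,0],
    [255,0,0,0.006,0],
    [255,0,0,0.002,0],
    [255,0,0,0,0],
    [255,0,0,0,0]
  ]
}}

```text
time_s: 9.55
position: [0.553, -0.1614, 0.041]
tcp_rot: [[0.988, -0.157, 0.002], [-0.157, -0.988, -0.001], [0.002, 0.001, -1.0]]
force: [-0.7, -0.1, -0.8]
opening: 0.16
grasp_force: 30.0
```

```bash
python3 - <<'E'
from h import *
s=read_state();print(s['position'],s['force']);goal([.552,-.1609,.036],-9.1)
E
```

```text
[ 0.55295831 -0.1613765   0.04099568] [-0.6630311  -0.13085536 -0.79812414]
shift [-0.001  -0.0003  0.005 ] turn 0.0007 yaw -9.06 t 9.55
```

Lower gently until it touches.

>>> {"method": "send_rows", "body": {
  "plan": [
    [255,0,0,0.002,0],
    [255,0,0,0.0015,0],
    [255,0,0,0.001,0],
    [255,0,0,0,0],
    [255,0,0,0,0]
  ]
}}

```text
time_s: 9.97
position: [0.5525, -0.1612, 0.036]
tcp_rot: [[0.988, -0.158, 0.001], [-0.158, -0.988, -0.0], [0.001, 0.0, -1.0]]
force: [-0.2, 0.2, 0.7]
opening: 0.156
grasp_force: 30.0
```

>>> {"method": "send_rows", "body": {
  "plan": [
    [255,0.003,0,0,0],
    [255,0.004,0,0,0],
    [255,0.004,0,0,0],
    [255,0.004,0,0,0],
    [255,0.003,0,0,0],
    [255,0,0,0,0],
    [255,0,0,0,0],
    [255,0,0,0,0]
  ]
}}

```text
time_s: 10.63
position: [0.5708, -0.164, 0.036]
tcp_rot: [[0.988, -0.158, 0.002], [-0.158, -0.988, -0.001], [0.002, 0.0, -1.0]]
force: [-1.2, 0.2, 5.4]
opening: 0.155
grasp_force: 30.0
```

>>> {"method": "send_rows", "body": {
  "plan": [
    [255,0.002,0,0,0],
    [255,0.002,0,0,0],
    [255,0.002,0,0,0],
    [255,0.002,0,0,0],
    [255,0,0,0,0],
    [255,0,0,0,0],
    [255,0,0,0,0]
  ]
}}

```text
time_s: 11.22
position: [0.576, -0.1645, 0.036]
tcp_rot: [[0.988, -0.157, -0.004], [-0.157, -0.988, 0.001], [-0.004, -0.001, -1.0]]
force: [-6.2, 1.2, 9.0]
opening: 0.16
grasp_force: 30.0
```

The hanger is pressing on the base with about 9 N, so I'll ease up a little and look.

>>> {"method": "send_rows", "body": {
  "plan": [
    [255,0,0,-0.0005,0],
    [255,0,0,-0.0005,0],
    [255,0,0,0,0],
    [255,0,0,0,0]
  ]
}}

```text
time_s: 11.55
position: [0.5769, -0.1647, 0.036]
tcp_rot: [[0.987, -0.158, -0.002], [-0.158, -0.987, 0.001], [-0.002, -0.001, -1.0]]
force: [-3.5, 0.5, 2.1]
opening: 0.158
grasp_force: 30.0
```

```bash
python3 - <<'E'
from h import *
import pickle
s=read_state();print(s['position'],s['force'],s['moment'])
c=calibration("wrist");p,d=capture("wrist")
cv2.imwrite("pics/w5.png",cv2.resize(p[60:300,190:470],None,fx=2.5,fy=2.5,interpolation=cv2.INTER_CUBIC));pickle.dump((c,d),open("pics/w5.pkl","wb"))
E
```

```text
[ 0.57687427 -0.1646731   0.03600433] [-3.54555721  0.52596202  2.1231155 ] [ 0.11465182  0.55697498 -0.10722572]
```

View pics/w5.png

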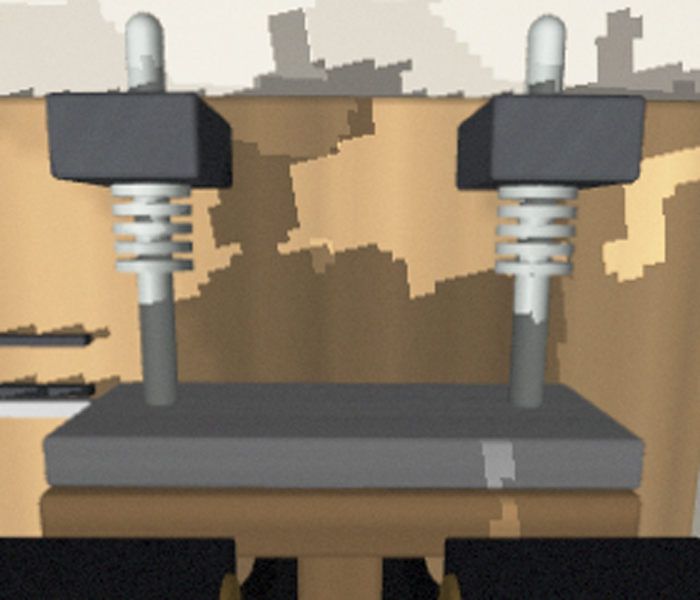

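The plate is flush on the fence and centred: fence columns 45–642, plate columns 40–638. The pointer is just short of the first ridge, so I push on.

>>> {"method": "send_rows", "body": {
  "plan": [
    [255,0.001,0,0,0],
    [255,0.001,0,0,0],
    [255,0.001,0,0,0],
    [255,0.001,0,0,0],
    [255,0.001,0,0,0],
    [255,0,0,0,0],
    [255,0,0,0,0],
    [255,0,0,0,0]
  ]
}}

```text
time_s: 12.27
position: [0.5816, -0.1654, 0.036]
tcp_rot: [[0.987, -0.158, -0.003], [-0.158, -0.987, 0.001], [-0.003, -0.001, -1.0]]
force: [-4.8, 0.3, -0.3]
opening: 0.159
grasp_force: 30.0
```

>>> {"method": "send_rows", "body": {
  "plan": [
    [255,0.001,0,0,0],
    [255,0.001,0,0,0],
    [255,0.001,0,0,0],
    [255,0.0005,0,0,0],
    [255,0,0,0,0],
    [255,0,0,0,0],
    [255,0,0,0,0],
    [255,0,0,0,0]
  ]
}}

```text
time_s: 12.93
position: [0.5838, -0.1657, 0.036]
tcp_rot: [[0.987, -0.158, -0.005], [-0.158, -0.988, 0.002], [-0.006, -0.001, -1.0]]
force: [-8.8, 1.5, 1.8]
opening: 0.156
grasp_force: 30.0
```

```bash
python3 - <<'E'
from h import *
import pickle
s=read_state();print(s['position'],s['force'],s['moment'],s['grasp_force'])
c=calibration("wrist");p,d=capture("wrist")
cv2.imwrite("pics/w6.png",cv2.resize(p[100:300,170:450],None,fx=2.5,fy=2.5,interpolation=cv2.INTER_CUBIC))
E
```

```text
[ 0.58383092 -0.16569145  0.03603868] [-8.75255128  1.50265886  1.83687632] [ 0.09074896  1.17095359 -0.25021045] 30.03992755897343
```

View pics/w6.png

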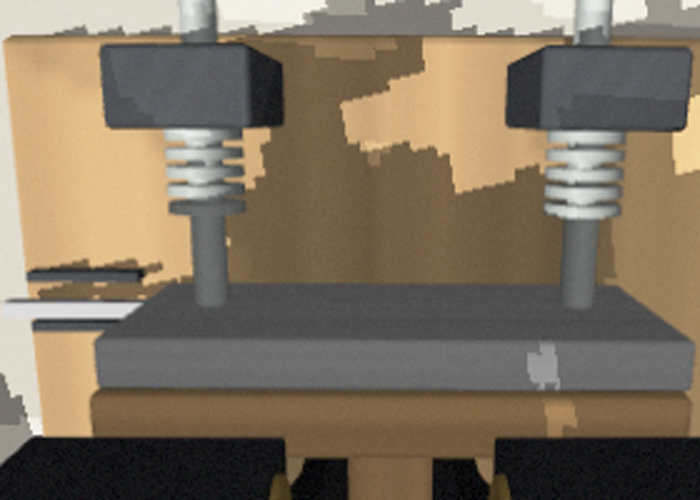

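The pointer (row ~308) stands between the ridges (rows 273 and 325), the plate is flush and centred, and the spring isn't compressed near its limit. I'll check that it's steady.

>>> {"method": "send_rows", "body": {
  "plan": [
    [255,0,0,0,0],
    [255,0,0,0,0],
    [255,0,0,0,0],
    [255,0,0,0,0],
    [255,0,0,0,0],
    [255,0,0,0,0]
  ]
}}

```text
time_s: 13.48
position: [0.5838, -0.1657, 0.036]
tcp_rot: [[0.987, -0.158, -0.005], [-0.158, -0.988, 0.002], [-0.006, -0.001, -1.0]]
force: [-8.5, 0.7, 2.5]
opening: 0.158
grasp_force: 30.0
```

```bash
python3 -c "from rig import *;print(hand_in())"
```

```text
the job is handed in; nothing more can be done
None
```

I handed the job in at 13.5 s of the 38 s allowed: the arm is holding the hanger upright, flush and centred on the fence, pointer between the ridges, with a steady push of about 8.5 N at the wrist; no verdict came back.

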